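# Fit the drill plate onto the drawer-front drilling jig

### The arm

A 6-joint arm with a two-finger parallel gripper is mounted at the origin on the work surface. World frame = base frame: x ahead of the robot, y to its left, z up, the work surface at z = 0. Lengths are in mm, angles in rad, forces in N, time in s.
With the tool pointing down it reaches from about 375 to 825 mm from the base axis. Payload 5.5 kg.
Tool frame: the origin (TCP) lies midway between the tips of the shut fingers; the grasp point (between the pads) lies 19 mm behind it (ctrl.hold_point_z is the distance from the TCP to the grasp point, in mm); z points along the fingers, y is the line along which they close (so a half turn about z gives the same grasp; the last joint's range is limited). The gripper opens to 85 mm and grips with 20 to 120 N. Pads are 22 mm wide; open, the fingers measure 114 mm over their backs; the gripper's body (76 mm by 85 mm) begins 54 mm behind the grasp point. The pads swing forward as they close: fully open they stand 13 mm farther back than shut.
Start: joints at [1.337, 0.314, -0.047, 1.21, 0, 1.571], TCP at [139.002, 583.672, 231.299] pointing down, gripper open.
Joint ranges: [-2.67, 2.67], [-0.69, 1.73], [-1.03, 1.25], [-2.08, 2.16], [-1.42, 1.45], [-3.14, 3.14]. Speed limits (rad/s): [2.39, 2.39, 3.01, 3.14, 3.14, 3.14].

### API

Orientations are given as a unit quaternion [w, x, y, z].
In Python, from workcell import get_obs, viewer, ctrl gives the robot as it stands.
- The arm moves only by the tool send_rows, never from a script. Its argument "targets" is a list of rows, each a list of 3 entries, a list of its own where there are three numbers: the finger opening in mm, from 0 to 85.4, then the shift along the tool's x, y, z in units of 50 mm (1.0 is 50 mm), then the turn about the tool's z in degrees. A call has 1 to 10 rows; each row shifts and turns the commanded pose from where the row before left it, along the tool's axes as they then stand; what a row does not reach is not made up. A row lasts 1/10 s, in which the tool goes at most 50 mm and 8.59 degrees, less where a joint would pass 70% of its speed; a pose out of reach is approached as far as the arm can. A call is refused whole if a number of a shift passes 1 or a number of a turn 8.59, either way. A call with a gripper value outside its range is refused whole. The fingers move at their own pace and stop on an object; the grip force is fixed at half the most. Time passes only in rows, so rows that do not move let the fingers close. It gives the time, the measured TCP pose, the force, the opening and the grip force at its end, in the units of the state.
- get_obs(): the state, without advancing time (a new reading comes with each control period).
- viewer.read_camera(name): name is "scene" or "top" or "wrist"; returns a dict with "image" (400x640x3 uint8, blue, green, red), "camera_matrix" (3x3 intrinsics, pixels), "position" and "orientation" of the camera in the world; the wrist camera has in their place "hand_eye" (4x4, takes a point from camera to tool coordinates, whose origin is the TCP and whose axes are the flange's). Camera axes: x right, y down, z forward; pixel columns grow to the right and rows downward; lengths in mm; the calibration is good to about 2 mm. The wrist camera is an equidistant fisheye: a pixel r from the principal point sees the ray r / f radians off the axis. A picture is of the moment at which its call begins: read the wrist's pose just before it. There is no depth.
- ctrl.hand_in(): hands the job in; it is judged then, once.
The state is a dict: "time_s": time; "joints": joint angles; "qd": joint speeds; "tau": joint torques, N m; "eef_pos": TCP position; "tool_rot": TCP orientation; "ft_force": force on the tool from outside, world axes, zero at the start; "torque": the same for the moment, N m; "finger_gap": finger opening in mm; "grasp_force": force on a finger pad.
Only numpy, scipy, OpenCV 4.12 (cv2) and the standard library are available. Lean on these libraries where they do the work, as an engineer would, in place of code of your own. Each camera call takes 0.05 s, during which the arm holds its last target. There are 200 camera calls.

### The job

The drawer front is already cammed into the drilling jig. Take the aluminium drill plate, which stands on edge in the slotted template rack, and fit it flat over the jig's two locating pins, red end over the red-painted pin block, holding it all the way down until it lies flush on the drawer front; then let go. Leave the other templates standing in the rack and the rest of the bench undisturbed.

Things in the scene. Friction and masses are not known exactly. Their poses are not given: they have to be found in the camera images.
- drill_plate: Aluminium drill plate 170 x 60 x 12 mm, ~0.33 kg; last 6 mm at one end painted red. Both faces alike, either may face up. Origin: middle of one long edge (the lower one at the start). x = through the 12 mm thickness, y = along the length to the red end, z = across the 60 mm width (up at the start). Starts standing loosely on edge in any groove of the rack, top edge 74 mm above the bench.
- plate_center (a point): Centre of the drill plate's volume, 30 mm along plate z from its origin. The plate's two locating holes lie on its long centre line, 70 mm either side of here; three 9 mm brass-ringed drilling holes lie between them, off the line. At the start 34 mm of the plate shows above the rack, and its ends stick out about 25 mm beyond the rack. Laid down, it lies stably on either face.
- hole_big (a point): Centre (mid-thickness) of the drill plate's 13.5 mm through hole at the red end, 70 mm along plate +y from plate_center.
- hole_small (a point): Centre (mid-thickness) of the drill plate's 9.5 mm through hole at the plain end, 70 mm along plate -y from plate_center.
- rack: Fixed wooden rack, a grooved block 150 (x) x 120 (y) x 40 mm high. Three grooves along its y at x = -45, 0, +45 mm, each 15 mm wide, 26 mm deep, open at both ends, floor 14 mm above the bench; a template stands in each. Origin: centre of its underside, on the bench. Rack on one side of the bench (left or right), jig on the other; the bench between them, in front of the robot, is clear.
- jig: Fixed drilling jig: plywood base 130 (x) x 250 (y) x 18 mm, on it a dark drawer front between two pale pin blocks, together a flat bed 54 wide (x) x 192 mm long (y), its top 38 mm above the bench. Back fence (+x) and two closed cam clamps (-x) rise only to 32 mm. A steel pin stands in each block; the big pin's block (+y) has a red end. Origin: centre of the underside; y towards the big pin, z up.
- seat (a point): Centre of the jig's bed, on its top face (38 mm above the bench), midway between the pins. With the plate fully seated plate_center is 6 mm above it.
- pin_big (a point): Foot of the big locating pin at the height of the bed: 12 mm dia, standing 18 mm above the bed, its top 6 mm tapered down to 6 mm dia. 70 mm along jig +y from seat.
- pin_small (a point): Foot of the small locating pin at the height of the bed: 8 mm dia, standing 18 mm above the bed, its top 6 mm tapered to 3.6 mm dia. 70 mm along jig -y from seat.
- ply_template: Wavy plywood template, 160 long x 12 mm thick, up to 82 mm tall, standing in another groove of the rack; leave it there. Origin: middle of its lower edge.
- mdf_template: Brown fibreboard template with a dark patch, 150 x 64 x 12 mm, standing in another groove of the rack; leave it there. Origin: middle of its lower edge.
- tape_measure: Yellow and black tape measure, 62 x 40 x 63 mm, standing on the bench beyond the middle. Origin: centre of its underside.
- hammer: Hammer 0.3 m long lying across the far side of the bench, beyond the jar. Origin: centre of its underside.
- glue_bottle: White glue bottle with orange cap, 54 mm dia, 140 mm tall, at the far right of the bench. Origin: centre of its underside.
- spray_can: Grey spray can, 66 mm dia, 195 mm tall, at the far left of the bench. Origin: centre of its underside.
- screw_jar: Low glass jar with dark lid, 68 mm dia, 75 mm tall, near the tape measure. Origin: centre of its underside.
- cordless_drill: Green cordless drill standing on its battery, 0.21 m tall, at the far side of the bench. Origin: centre of its underside.
There are look-alikes about, which are no part of the job. Leave any purple or turquoise look-alike of the ply_template alone. What is shaped like the mdf_template but orange is not meant.

How it is judged:
By the outcome, as a careful person would: the job done as asked, in the order asked, and still so for the second after the job is handed in, with the robot touching nothing.
It also fails if it takes over 61 s, if anything falls off the work surface, if the arm or the gripper's body presses on something with over 40 N, if the wrist force passes 120 N, or if a joint passes its speed limit or range.

## Working session

There is one attempt and no reset: what is moved stays moved. The work goes in short steps, Python scripts to look and compute and a tool call to move; the robot and the scene stay as the last step left them, time stands still between calls to the robot, and variables do not carry over. Pictures are saved under pics/ and viewed, at most 10 in all, crops included, and the job is handed in when it is done.

Besides the shell and the picture viewer there is one more tool, called as a command line: name --argument value ..., lists and objects as JSON in quotes. send_rows: Moves the arm, as the interface text tells. Its arguments: {"type":"object","properties":{"targets":{"type":"array","items":{"type":"array"}}},"required":["targets"]}

```bash
mkdir -p pics; python3 - <<'E'
from workcell import get_obs, viewer, ctrl
import cv2,pickle
o=get_obs();print(o, ctrl.hold_point_z)
D={}
for n in("scene","top","wrist"):
    d=viewer.read_camera(n);D[n]=d;cv2.imwrite(f"pics/{n}0.png",d["image"])
    print(n,{k:v for k,v in d.items() if k!="image"})
pickle.dump((o,D),open("d0.pkl","wb"))
E
```

```text
{'time_s': 0.0, 'joints': array([ 1.33702503e+00,  3.14241651e-01, -4.80631904e-02,  1.21017915e+00,
        2.79667822e-05,  1.57080489e+00]), 'qd': array([ 0.0002674 , -0.00039291, -0.001017  ,  0.00134076, -0.00069009,
       -0.00114842]), 'tau': array([-3.77838405e-04, -5.39593542e+01,  3.39744222e+01,  1.93095789e-02,
       -8.47394381e-05, -3.52955212e-06]), 'eef_pos': array([138.84954166, 583.13525932, 230.43214557]), 'tool_rot': array([-1.12291929e-04,  1.16623898e-01,  9.93175792e-01, -8.36445006e-04]), 'ft_force': array([-0.2842371 ,  0.15372455, -0.25771689]), 'torque': array([ 0.00321948,  0.02844393, -0.02404664]), 'grasp_force': 0.0, 'finger_gap': 85.24043811662419} 18.700000000000003
scene {'camera_matrix': array([[419.92998578,   0.        , 322.39650468],
       [  0.        , 419.92998578, 200.85863814],
       [  0.        ,   0.        ,   1.        ]]), 'position': array([1544.03920102, -477.08278492,  788.54067214]), 'orientation': array([-0.43475899,  0.75487669,  0.42997304, -0.23721086])}
top {'camera_matrix': array([[378.44041527,   0.        , 324.72748613],
       [  0.        , 378.44041527, 196.32304245],
       [  0.        ,   0.        ,   1.        ]]), 'position': array([ 248.60529281,  150.3028342 , 1289.7007004 ]), 'orientation': array([-0.09187759,  0.73678077, -0.66409298,  0.08771044])}
wrist {'camera_matrix': array([[309.70691629,   0.        , 320.6037055 ],
       [  0.        , 309.70691629, 200.67743819],
       [  0.        ,   0.        ,   1.        ]]), 'hand_eye': array([[ 1.07814828e-04, -9.49790878e-01, -3.12885406e-01,
         8.17616684e+01],
       [ 9.99999829e-01,  2.82163990e-04, -5.11950930e-04,
         4.62642830e-01],
       [ 5.74531318e-04, -3.12885297e-01,  9.49790746e-01,
        -1.41015695e+02],
       [ 0.00000000e+00,  0.00000000e+00,  0.00000000e+00,
         1.00000000e+00]])}
```

View pics/top0.png

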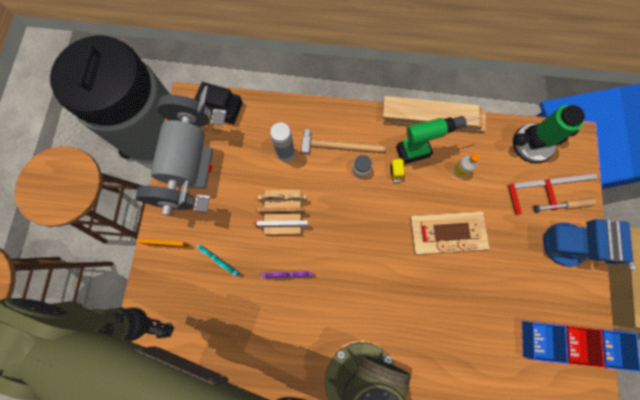

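View pics/scene0.png

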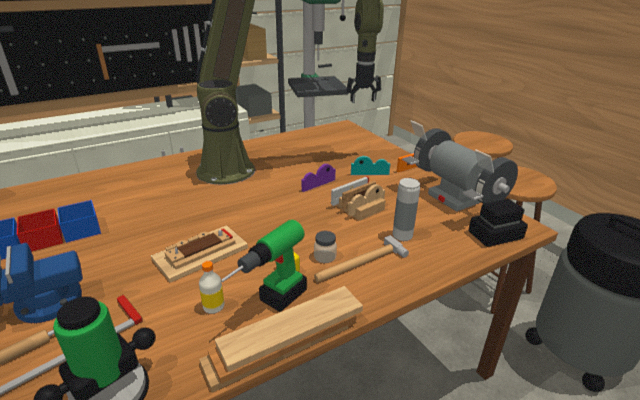

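Top view: the rack is at about (283,213) and the jig at about (450,233), with its red block on the left at (424,233). Candidates for the plate:
- grey strip in the rack's near groove (283,224), which fits the description
- ply template (282,195)
- mdf template (283,208)
- purple look-alike (288,275), turquoise look-alike (219,260) and orange look-alike (162,243), all on the bench and not wanted

I'll check the choice in one close crop.

```bash
cat > h.py <<'E'
import numpy as np,cv2,pickle
from scipy.spatial.transform import Rotation as R
def rq(q): return R.from_quat([q[1],q[2],q[3],q[0]]).as_matrix()
def ray(d,uv,o=None):
    K=d["camera_matrix"];x=(uv[0]-K[0,2])/K[0,0];y=(uv[1]-K[1,2])/K[1,1]
    if "hand_eye" in d:
        r=np.hypot(x,y);s=np.sin(r)/r if r>1e-9 else 1
        c=np.array([x*s,y*s,np.cos(r)]);T=d["hand_eye"];Rt=rq(o["tool_rot"])
        return o["eef_pos"]+Rt@T[:3,3],Rt@T[:3,:3]@c
    return d["position"],rq(d["orientation"])@np.array([x,y,1])
def at(d,uv,z,o=None):
    p,v=ray(d,uv,o);return p+v*(z-p[2])/v[2]
def proj(d,P,o=None):
    K=d["camera_matrix"]
    if "hand_eye" in d:
        T=d["hand_eye"];Rt=rq(o["tool_rot"]);c=T[:3,:3].T@(Rt.T@(P-o["eef_pos"])-T[:3,3])
        t=np.arctan2(np.hypot(c[0],c[1]),c[2]);n=c[:2]/np.hypot(c[0],c[1])*t
    else:
        c=rq(d["orientation"]).T@(P-d["position"]);n=c[:2]/c[2]
    return n*K[0,0]+K[:2,2]
E
python3 - <<'E'
from h import *
o,D=pickle.load(open("d0.pkl","rb"));t=D["top"];im=t["image"]
for n,uv,z in(("plate L",(257,223),74),("plate R",(308,224),74),("jig red",(424,233),38),("jig c",(450,233),38),("jig r",(475,231),38),("can",(282,135),195),("jar",(362,165),75),("tape",(398,170),63)):
    print(n,at(t,uv,z).round())
a=cv2.resize(im[180:245,245:325],None,fx=5,fy=5,interpolation=cv2.INTER_CUBIC)
b=cv2.resize(im[205:260,405:495],None,fx=4.4,fy=4.4,interpolation=cv2.INTER_CUBIC)
c=np.zeros((325+0,800,3),np.uint8);c[:a.shape[0],:400]=a[:325];c[:b.shape[0],402:402+b.shape[1]]=b[:,:398]
s=cv2.resize(D["scene"]["image"][165:225,320:400],None,fx=4.5,fy=4.5,interpolation=cv2.INTER_CUBIC)
e=np.zeros((270,800,3),np.uint8);e[:,:360]=s
s=cv2.resize(D["scene"]["image"][220:280,150:250],None,fx=4.3,fy=4.3,interpolation=cv2.INTER_CUBIC);e[:s.shape[0],365:365+s.shape[1]]=s
cv2.imwrite("pics/crop0.png",np.vstack([c,e]))
E
```

```text
plate L [452. 384.  74.]
plate R [466. 219.  74.]
jig red [ 482. -168.   38.]
jig c [ 491. -255.   38.]
jig r [ 507. -338.   38.]
can [715. 324. 195.]
jar [686.  60.  75.]
tape [686. -65.  63.]
```

View pics/crop0.png

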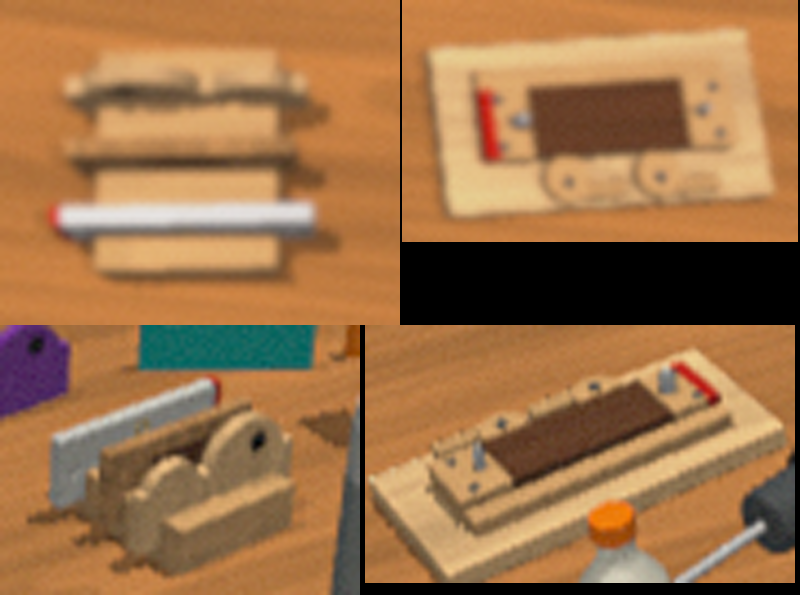

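The crop confirms it. The plate is the grey strip with a red end, in the near groove, red end towards +y. The jig's red block also lies towards +y. Next I move over the rack for a close look with the wrist camera.

```bash
cat >> h.py <<'E'
def yaw(q):
    y=rq(q)[:,1]; return np.degrees(np.arctan2(y[1],y[0]))  # heading of tool y
def plan(o,goal,gyaw,n):
    "n rows: uniform; prints shift (50 mm units, tool axes) + turn"
    p=o["eef_pos"].copy();w=yaw(o["tool_rot"]);dw=(gyaw-w+180)%360-180;dp=(np.array(goal)-p)
    rows=[]
    for i in range(n):
        a=np.radians(w);ty=np.array([np.cos(a),np.sin(a),0]);tx=np.array([-np.sin(a),np.cos(a),0]);tx=np.cross(ty,[0,0,-1])
        rem=(np.array(goal)-p)/(n-i)
        s=np.round(np.array([rem@tx,rem@ty,-rem[2]])/50,3);t=round(-dw/n,2)
        rows.append([list(map(float,s)),t]);p=p+50*(s[0]*tx+s[1]*ty+s[2]*np.array([0,0,-1]));w-=t
    return rows
E
python3 - <<'E'
from h import *
from workcell import get_obs
for r in plan(get_obs(),[459,290,210],5,12): print(r)
E
```

```text
[[-0.632, -0.352, 0.034], np.float64(5.97)]
[[-0.665, -0.284, 0.034], np.float64(5.97)]
[[-0.691, -0.213, 0.034], np.float64(5.97)]
[[-0.71, -0.14, 0.035], np.float64(5.97)]
[[-0.721, -0.066, 0.034], np.float64(5.97)]
[[-0.724, 0.009, 0.035], np.float64(5.97)]
[[-0.719, 0.085, 0.034], np.float64(5.97)]
[[-0.706, 0.159, 0.035], np.float64(5.97)]
[[-0.685, 0.231, 0.034], np.float64(5.97)]
[[-0.658, 0.302, 0.035], np.float64(5.97)]
[[-0.622, 0.368, 0.034], np.float64(5.97)]
[[-0.581, 0.431, 0.035], np.float64(5.97)]
```

send_rows --targets '[[40,[-0.63,-0.35,0.03],6],[40,[-0.66,-0.28,0.03],6],[40,[-0.69,-0.21,0.03],6],[40,[-0.71,-0.14,0.03],6],[40,[-0.72,-0.07,0.03],6],[40,[-0.72,0.01,0.03],6],[40,[-0.72,0.08,0.03],6],[40,[-0.71,0.16,0.03],6],[40,[-0.68,0.23,0.03],6],[40,[-0.66,0.3,0.03],6]]'

```text
time_s: 1.15
eef_pos: [405.3, 337.8, 216.1]
tool_rot: [-0.0, 0.599, 0.801, -0.0]
ft_force: [0.2, 0.5, 0.3]
finger_gap: 39.9
grasp_force: 0.0
```

send_rows --targets '[[40,[-0.62,0.37,0.03],6],[40,[-0.58,0.43,0.03],6],[40,[0,0,0],0],[40,[0,0,0],0]]'

```text
time_s: 1.55
eef_pos: [457.6, 289.4, 212.9]
tool_rot: [-0.0, 0.678, 0.735, -0.0]
ft_force: [-0.4, 0.0, -0.3]
finger_gap: 40.1
grasp_force: 0.0
```

```bash
python3 - <<'E'
from h import *
from workcell import get_obs,viewer
o=get_obs();d=viewer.read_camera("wrist");pickle.dump((o,d),open("d1.pkl","wb"));cv2.imwrite("pics/w1.png",d["image"])
print(o["eef_pos"],yaw(o["tool_rot"]),o["finger_gap"],o["time_s"],o["joints"])
E
```

```text
[457.60707327 289.40402578 212.90861582] 4.551438318509845 40.05972101399043 1.55 [ 5.63641522e-01  2.12689565e-01 -2.21492939e-01  1.13752345e+00
  4.61809285e-04  2.05500005e+00]
```

View pics/w1.png

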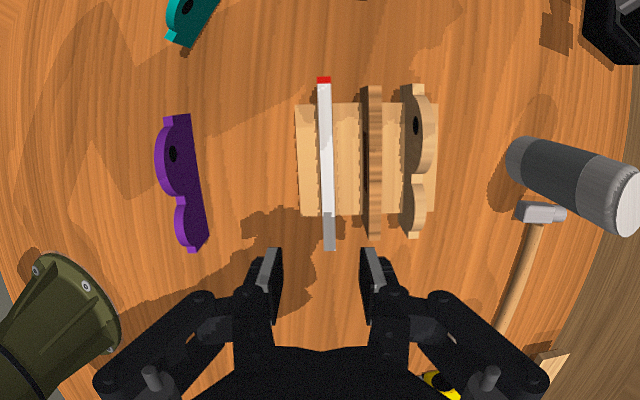

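The wrist view shows the plate top as a bright strip from (324,82) to about (329,240), with its red end at the top at (324,79). The mdf and ply templates stand at columns 373 and 415. Now I fit the strip.

```bash
python3 - <<'E'
from h import *
o,d=pickle.load(open("d1.pkl","rb"));im=d["image"].astype(int)
m=((im.min(2)>165)&(im.max(2)-im.min(2)<25)).astype(np.uint8);m[:60]=0;m[260:]=0;m[:,:300]=0;m[:,350:]=0
ys,xs=np.where(m);print(ys.min(),ys.max(),len(ys))
L=[];
for r in range(90,236,5):
    c=xs[ys==r]
    if len(c):L.append((at(d,(c.min()-.5,r),74,o),at(d,(c.max()+.5,r),74,o)))
L=np.array(L);mid=L.mean(1);print("width",np.linalg.norm(L[:,0]-L[:,1],axis=1).round(1))
p=np.polyfit(mid[:,1],mid[:,0],1);print("slope deg",np.degrees(np.arctan(p[0])),p)
print(im[225:256:2,329])
red=(im[:,:,2]>150)&(im[:,:,1]<80);ry,rx=np.where(red[60:100,300:350]);print("red rows",ry.min()+60,ry.max()+60,"cols",rx.min()+300,rx.max()+300)
for uv in((324,ry.min()+60-.5),(329,240),(329,250)):print(at(d,uv,74,o))
print("top cam L/R earlier 452,384 / 466,219")
E
```

```text
84 250 1625
width [11.5 10.6 11.5 10.7 11.6 11.6 11.6 11.7 10.8 10.8 11.8 11.8 11.8 11.9
 11.  11.1 11.1 11.1 12.1 12.2 11.3 11.4 11.4 12.4 12.5 10.6]
slope deg -6.759242241149529 [-1.18521370e-01  4.96872755e+02]
[[139 146 149]
 [137 141 150]
 [139 145 149]
 [142 143 149]
 [140 143 151]
 [143 146 154]
 [139 144 150]
 [142 144 149]
 [136 144 149]
 [138 143 150]
 [138 141 148]
 [138 144 149]
 [145 145 146]
 [ 54 107 173]
 [ 54 109 176]
 [ 56 110 176]]
red rows 76 83 cols 317 330
[450.85090262 394.38162007  74.        ]
[468.76274595 237.55710833  74.        ]
[469.78226999 226.31528886  74.        ]
top cam L/R earlier 452,384 / 466,219
```

```bash
python3 - <<'E'
from h import *
from workcell import get_obs
for r in plan(get_obs(),[460.1,310.3,100],6.76,4): print(r)
E
```

```text
[[0.1, 0.023, 0.565], np.float64(-0.53)]
[[0.1, 0.024, 0.565], np.float64(-0.53)]
[[0.099, 0.025, 0.566], np.float64(-0.53)]
[[0.099, 0.026, 0.565], np.float64(-0.53)]
```

send_rows --targets '[[32,[0.1,0.02,0.5],-0.55],[32,[0.1,0.025,0.5],-0.55],[32,[0.1,0.025,0.5],-0.55],[32,[0.1,0.025,0.5],-0.55],[32,[0,0,0.26],0],[32,[0,0,0],0]]'

```text
time_s: 2.2
eef_pos: [458.2, 310.2, 98.5]
tool_rot: [-0.001, 0.663, 0.748, -0.002]
ft_force: [0.3, -0.3, 0.1]
finger_gap: 32.0
grasp_force: 0.0
```

```bash
python3 - <<'E'
from h import *
from workcell import get_obs,viewer
o=get_obs();d=viewer.read_camera("wrist");im=d["image"].astype(int)
print(o["eef_pos"],yaw(o["tool_rot"]),o["finger_gap"])
m=((im.min(2)>165)&(im.max(2)-im.min(2)<25))
pickle.dump((o,d),open("d2.pkl","wb"))
cv2.imwrite("pics/w2.png",d["image"])
print([proj(d,np.array([x,y,74]),o).round() for x,y in((450.9,394),(460.1,310.3))])
L=[]
for r in range(40,330,8):
    c=np.where(m[r,260:400])[0]+260
    if 4<len(c)<60:L.append(at(d,((c.min()+c.max())/2,r),74,o))
L=np.array(L);L=L[np.abs(np.polyval(np.polyfit(L[:,1],L[:,0],1),L[:,1])-L[:,0])<3];p=np.polyfit(L[:,1],L[:,0],1);print(np.degrees(np.arctan(p[0])),np.polyval(p,310.3),len(L))
E
```

```text
[458.21828702 310.15525268  98.52736991] 6.914643643212204 32.02811892796746
[array([328.,  97.]), array([326., 243.])]
-7.061474796130382 460.7466238020316 18
```

View pics/w2.png

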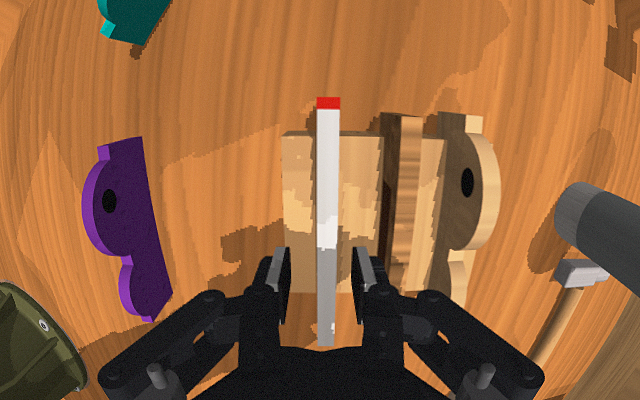

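The plate's centre line is at column 327, between the fingers (centre about 321), so it sits about 2.5 mm towards tool +y. The right finger clears the mdf template. I correct the offset, descend and close.

send_rows --targets '[[32,[0,0.05,0.25],0],[32,[0,0,0.3],0],[32,[0,0,0.3],0],[32,[0,0,0.2],0],[32,[0,0,0],0],[4,[0,0,0],0],[4,[0,0,0],0],[4,[0,0,0],0],[4,[0,0,0],0]]'

```text
time_s: 3.15
eef_pos: [463.2, 310.9, 48.5]
tool_rot: [0.0, 0.664, 0.748, 0.0]
ft_force: [-1.0, -0.2, 2.4]
finger_gap: 10.7
grasp_force: 61.2
```

send_rows --targets '[[4,[0,0,-0.2],0],[4,[0,0,-0.4],0],[4,[0,0,-0.5],0],[4,[0,0,-0.4],0],[4,[0,0,-0.1],0]]'

```text
time_s: 3.65
eef_pos: [464.3, 311.6, 130.6]
tool_rot: [0.001, 0.664, 0.748, 0.002]
ft_force: [0.7, 0.5, -2.6]
finger_gap: 10.8
grasp_force: 60.7
```

```bash
python3 - <<'E'
from h import *
from workcell import get_obs
o=get_obs();print(o["eef_pos"],yaw(o["tool_rot"]),o["finger_gap"],o["grasp_force"])
for r in plan(o,[480,40,o["eef_pos"][2]],7,9): print(r)
E
```

```text
[464.33495571 311.58025048 130.62400563] 6.803891524853861 10.785276587740016 60.74062408886777
[[-0.603, -0.037, -0.0], np.float64(-0.02)]
[[-0.603, -0.037, -0.0], np.float64(-0.02)]
[[-0.603, -0.037, -0.0], np.float64(-0.02)]
[[-0.604, -0.038, -0.0], np.float64(-0.02)]
[[-0.603, -0.038, -0.0], np.float64(-0.02)]
[[-0.604, -0.038, -0.0], np.float64(-0.02)]
[[-0.603, -0.038, -0.0], np.float64(-0.02)]
[[-0.604, -0.038, -0.0], np.float64(-0.02)]
[[-0.603, -0.039, -0.0], np.float64(-0.02)]
```

send_rows --targets '[[4,[-0.5,-0.04,0],0],[4,[-0.6,-0.04,0],0],[4,[-0.65,-0.04,0],0],[4,[-0.65,-0.04,0],0],[4,[-0.65,-0.04,0],0],[4,[-0.65,-0.04,0],0],[4,[-0.65,-0.04,0],0],[4,[-0.6,-0.04,0],0],[4,[-0.48,-0.04,0],0],[4,[0,0,0.4],0]]'

```text
time_s: 4.65
eef_pos: [479.0, 36.4, 109.2]
tool_rot: [0.002, 0.665, 0.747, 0.001]
ft_force: [0.7, -0.2, -2.5]
finger_gap: 10.9
grasp_force: 60.7
```

send_rows --targets '[[4,[0,0,0.5],0],[4,[0,0,0.5],0],[4,[0,0,0.3],0],[4,[0,0,0],0],[4,[0,0,0],0]]'

```text
time_s: 5.15
eef_pos: [476.7, 38.9, 42.7]
tool_rot: [-0.0, 0.664, 0.748, -0.0]
ft_force: [0.8, 0.3, -1.8]
finger_gap: 10.9
grasp_force: 60.5
```

send_rows --targets '[[4,[0,0,0.1],0],[4,[0,0,0.03],0],[4,[0,0,0.03],0],[4,[0,0,0],0],[4,[0,0,0],0]]'

```text
time_s: 5.65
eef_pos: [477.3, 38.9, 35.0]
tool_rot: [0.0, 0.664, 0.748, 0.0]
ft_force: [0.9, 0.1, -3.4]
finger_gap: 11.1
grasp_force: 60.5
```

send_rows --targets '[[4,[0,0,0.02],0],[4,[0,0,0.02],0],[4,[0,0,0],0]]'

```text
time_s: 5.95
eef_pos: [477.5, 39.0, 34.4]
tool_rot: [0.0, 0.664, 0.748, 0.0]
ft_force: [-5.7, -0.2, 15.6]
finger_gap: 11.0
grasp_force: 63.3
```

send_rows --targets '[[85,[0,0,0],0],[85,[0,0,0],0],[85,[0,0,0],0],[85,[0,0,0],0],[85,[0,0,0],0],[85,[0,0,0],0]]'

```text
time_s: 6.55
eef_pos: [477.1, 38.9, 32.7]
tool_rot: [-0.0, 0.664, 0.748, -0.0]
ft_force: [0.4, 0.3, -0.5]
finger_gap: 85.0
grasp_force: 0.0
```

send_rows --targets '[[85,[0,0.3,0],0],[85,[0,0.3,0],0],[85,[0,0.15,0],0],[85,[0,0.15,0],0],[85,[0,0.15,0],0],[85,[0,0.1,0],0],[85,[0,0.1,0],0],[85,[0,0,0],0],[85,[0,0,0],0],[85,[0,0,0],0]]'

```text
time_s: 7.55
eef_pos: [538.8, 46.3, 32.7]
tool_rot: [-0.0, 0.664, 0.748, -0.0]
ft_force: [-0.4, -0.1, -0.7]
finger_gap: 85.2
grasp_force: 0.0
```

```bash
python3 - <<'E'
from h import *
from workcell import get_obs,viewer
o=get_obs();d=viewer.read_camera("wrist");cv2.imwrite("pics/w3.png",d["image"]);pickle.dump((o,d),open("d3.pkl","wb"))
print(o["eef_pos"],yaw(o["tool_rot"]),o["finger_gap"],o["ft_force"])
E
```

```text
[538.78130571  46.28731728  32.73029967] 6.803855180086953 85.20039303698937 [-0.36190828 -0.06302884 -0.7438192 ]
```

View pics/w3.png

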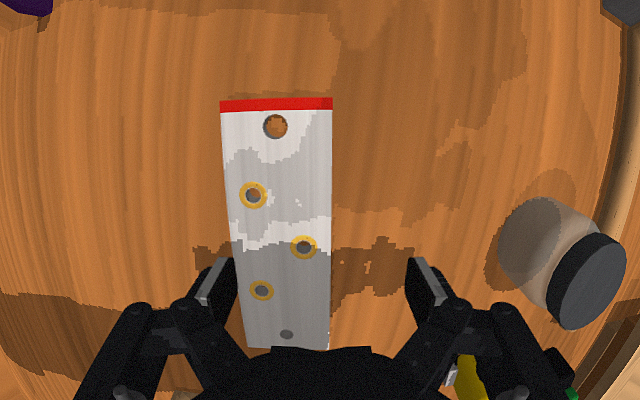

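The plate lies flat, red end at +y. The big hole is at (275,127), the small one at (287,335). The plan is to rise, look at the jig with the wrist camera, come back and grasp.

```bash
python3 - <<'E'
from h import *
from workcell import get_obs
o,d=pickle.load(open("d3.pkl","rb"))
a=at(d,(275,127),12,o);b=at(d,(287,335),12,o);print(a,b,np.linalg.norm(a-b),(a+b)/2,np.degrees(np.arctan2(-(a-b)[0],(a-b)[1])))
o["eef_pos"]=o["eef_pos"]+[0,0,75]
for r in plan(o,[494,-262,130],8,10): print(r)
E
```

```text
[505.86182017 111.32114705  12.        ] [522.77551634 -26.83764489  12.        ] 139.19024717380714 [514.31866825  42.24175108  12.        ] 6.979542817261131
[[-0.602, -0.162, -0.045], np.float64(-0.12)]
[[-0.601, -0.163, -0.044], np.float64(-0.12)]
[[-0.601, -0.165, -0.045], np.float64(-0.12)]
[[-0.601, -0.166, -0.044], np.float64(-0.12)]
[[-0.6, -0.167, -0.045], np.float64(-0.12)]
[[-0.6, -0.168, -0.044], np.float64(-0.12)]
[[-0.599, -0.169, -0.045], np.float64(-0.12)]
[[-0.599, -0.171, -0.044], np.float64(-0.12)]
[[-0.599, -0.172, -0.045], np.float64(-0.12)]
[[-0.599, -0.173, -0.044], np.float64(-0.12)]
```

send_rows --targets '[[60,[0,0,-0.5],0],[60,[0,0,-0.8],0],[60,[-0.4,-0.17,-0.6],0],[60,[-0.6,-0.17,0],0],[60,[-0.7,-0.17,0],0],[60,[-0.7,-0.17,0],0],[60,[-0.7,-0.17,0],0],[60,[-0.7,-0.17,0],0],[60,[-0.7,-0.17,0],0],[60,[-0.7,-0.17,0],0]]'

```text
time_s: 8.6
eef_pos: [501.9, -221.2, 127.9]
tool_rot: [0.0, 0.664, 0.748, 0.0]
ft_force: [0.4, 0.4, -1.2]
finger_gap: 60.1
grasp_force: 0.0
```

send_rows --targets '[[60,[-0.5,-0.17,0],0],[60,[-0.3,-0.1,0],0],[60,[0,0,0],0],[60,[0,0,0],0],[60,[0,0,0],0]]'

```text
time_s: 9.1
eef_pos: [493.9, -260.1, 127.7]
tool_rot: [-0.0, 0.663, 0.748, 0.0]
ft_force: [0.3, -0.1, 0.1]
finger_gap: 60.0
grasp_force: 0.0
```

```bash
python3 - <<'E'
from h import *
from workcell import get_obs,viewer
o=get_obs();d=viewer.read_camera("wrist");cv2.imwrite("pics/w4.png",d["image"]);pickle.dump((o,d),open("d4.pkl","wb"))
print(o["eef_pos"],yaw(o["tool_rot"]),o["finger_gap"],o["time_s"])
E
```

```text
[ 493.91482285 -260.054185    127.72461653] 6.872454299767355 60.00839215409339 9.1
```

View pics/w4.png

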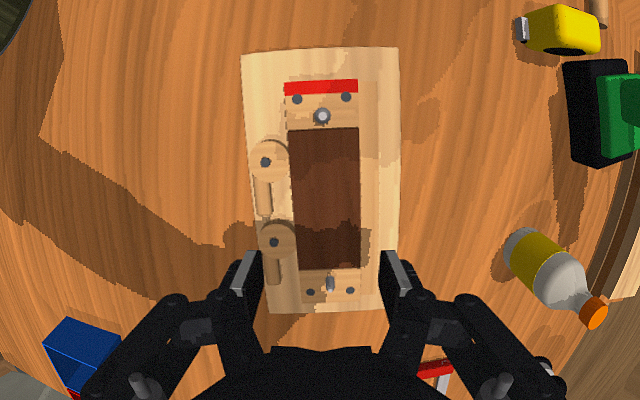

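The jig view shows the big pin at about (322,116), the small pin with its foot near (330,290) and top near (330,277), and the red end at the top. I'll fit these numerically.

```bash
python3 - <<'E'
from h import *
from scipy.optimize import least_squares
o,d=pickle.load(open("d4.pkl","rb"));im=d["image"].astype(int)
sat=im.max(2)-im.min(2)
B=[]
for n,(u0,v0,u1,v1) in dict(big=(308,104,336,130),small=(318,268,342,300)).items():
    s=sat[v0:v1,u0:u1]<40; k,l,st,c=cv2.connectedComponentsWithStats(s.astype(np.uint8))
    i=1+np.argmax(st[1:,4]);print(n,st[i][:4]+[u0,v0,0,0],st[i][4],c[i]+[u0,v0])
    m=(l==i).astype(np.uint8)*255; B.append(m)
    print('\n'.join(''.join('#' if q else '.' for q in r) for r in m))
# brownboard/bed: dark drawer front corners for yaw, red block
for n,z,uv in(("big56",56,(322,116)),("big38",38,(322,116)),("small56",56,(330,277)),("small38",38,(330,290))):print(n,at(d,uv,z,o))
E
```

```text
big [314 108  17  17] 211 [321.73933649 115.44075829]
............................
............................
............................
............................
...........#######..........
..........#########.........
........############........
.......###############......
.......###############......
......################......
......################......
......#################.....
......################......
......################......
......################......
.......###############......
.......##############.......
........############........
..........##########........
............####............
...............#............
............................
............................
............................
............................
............................
small [325 276  10  16] 120 [329.61666667 283.2       ]
........................
........................
........................
........................
........................
........................
........................
........................
.........#####..........
........########........
........########........
........########........
.......#########........
........########........
........########........
........########........
........########........
........#########.......
........#########.......
........#########.......
........########........
.........#######........
..........#####.........
...........###..........
........................
........................
........................
........................
........................
........................
........................
........................
big56 [ 485.10442553 -188.91873334   56.        ]
big38 [ 485.26503956 -189.71854492   38.        ]
small56 [ 506.68384374 -312.52259941   56.        ]
small38 [ 510.54137317 -337.61890534   38.        ]
```

```bash
cat >> h.py <<'E'
def pinpts(c,r,rt,z0=38):
    t=np.linspace(0,2*np.pi,48,endpoint=False);P=[]
    for rr,h in((r,0),(r,12),(rt,18)):P.append(np.c_[c[0]+rr*np.cos(t),c[1]+rr*np.sin(t),np.full(48,z0+h)])
    return np.vstack(P)
def fitpin(d,o,box,r,rt,c0,S=8):
    from scipy.optimize import minimize
    u0,v0,u1,v1=box;im=d["image"][v0:v1,u0:u1].astype(int);s=(im.max(2)-im.min(2)<40).astype(np.uint8)
    k,l,st,_=cv2.connectedComponentsWithStats(s);m=(l==1+np.argmax(st[1:,4])).astype(np.uint8)
    M=cv2.resize(m,None,fx=S,fy=S,interpolation=cv2.INTER_NEAREST)
    def f(c):
        q=np.array([proj(d,p,o) for p in pinpts(c,r,rt)]);q=((q-[u0-.5,v0-.5])*S)
        h=cv2.convexHull(q.astype(np.float32)).round().astype(np.int32);A=np.zeros_like(M);cv2.fillConvexPoly(A,h,1)
        return 1-(A&M).sum()/(A|M).sum()
    b=minimize(f,c0,method="Nelder-Mead",options=dict(initial_simplex=np.array(c0)+[[0,0],[4,0],[0,4]],xatol=.05,fatol=1e-4))
    return b.x,1-b.fun
E
python3 - <<'E'
from h import *
o,d=pickle.load(open("d4.pkl","rb"))
a,ia=fitpin(d,o,(308,104,336,130),6,3,(485,-189));b,ib=fitpin(d,o,(318,268,342,300),4,1.8,(508,-329))
v=a-b;print(a,ia,b,ib,np.linalg.norm(v),np.degrees(np.arctan2(-v[0],v[1])),(a+b)/2)
E
```

```text
[ 484.99666352 -188.89803755] 0.8919404176087246 [ 508.46852209 -325.67788991] 0.8592834610184767 138.7791632609042 9.737297375654949 [ 496.7325928  -257.28796373]
```

```bash
python3 - <<'E'
from h import *
from workcell import get_obs
for r in plan(get_obs(),[514.3,42.2,100],7,8): print(r)
E
```

```text
[[0.744, 0.141, 0.069], np.float64(-0.01)]
[[0.744, 0.141, 0.069], np.float64(-0.01)]
[[0.744, 0.141, 0.07], np.float64(-0.01)]
[[0.744, 0.141, 0.069], np.float64(-0.01)]
[[0.744, 0.142, 0.07], np.float64(-0.01)]
[[0.744, 0.142, 0.069], np.float64(-0.01)]
[[0.744, 0.141, 0.07], np.float64(-0.01)]
[[0.744, 0.142, 0.069], np.float64(-0.01)]
```

send_rows --targets '[[78,[0.5,0.14,0.07],0],[78,[0.7,0.14,0.07],0],[78,[0.75,0.14,0.07],0],[78,[0.75,0.14,0.07],0],[78,[0.75,0.14,0.07],0],[78,[0.75,0.14,0.07],0],[78,[0.75,0.14,0.07],0],[78,[0.7,0.15,0.07],0],[78,[0.3,0,0],0],[78,[0,0,0],0]]'

```text
time_s: 10.15
eef_pos: [514.1, 43.2, 99.8]
tool_rot: [-0.0, 0.662, 0.749, -0.0]
ft_force: [-0.1, -0.1, 0.3]
finger_gap: 78.0
grasp_force: 0.0
```

send_rows --targets '[[78,[0,0,0.3],0],[78,[0,0,0.5],0],[78,[0,0,0.5],0],[78,[0,0,0.2],0],[78,[0,0,0],0],[78,[0,0,0],0]]'

```text
time_s: 10.75
eef_pos: [515.0, 40.5, 25.5]
tool_rot: [0.0, 0.664, 0.748, 0.0]
ft_force: [-0.3, -0.4, 0.8]
finger_gap: 77.9
grasp_force: 0.0
```

```bash
cat >> h.py <<'E'
def hole(d,box,thr):
    u0,v0,u1,v1=box;g=cv2.cvtColor(d["image"],cv2.COLOR_BGR2GRAY)[v0:v1,u0:u1]
    return None
E
python3 - <<'E'
from h import *
from workcell import get_obs,viewer
o=get_obs();d=viewer.read_camera("wrist");im=d["image"];cv2.imwrite("pics/w5.png",im);pickle.dump((o,d),open("d5.pkl","wb"))
print(o["eef_pos"],yaw(o["tool_rot"]),o["finger_gap"],o["time_s"])
# edges of red end / long edges: threshold grey
i=im.astype(int);g=((i.max(2)-i.min(2))<30)&(i.max(2)>90)
for r in range(90,300,30):
    c=np.where(g[r,200:440])[0]+200
    if len(c):print(r,c.min(),c.max(),at(d,(c.min()-.5,r),12,o)[:2].round(1),at(d,(c.max()+.5,r),12,o)[:2].round(1))
E
```

```text
[515.04918198  40.45876637  25.46021685] 6.772377515047612 77.94946681356264 10.75
120 262 379 [476.  109.1] [534.6 116.1]
150 263 379 [477.8  93.9] [536.9 100.9]
180 264 377 [479.5  78.2] [538.4  85.2]
210 266 376 [481.6  61.7] [540.8  68.8]
240 268 373 [483.7  44. ] [542.3  51. ]
270 219 415 [454.5  19.5] [571.9  33.8]
```

View pics/w5.png

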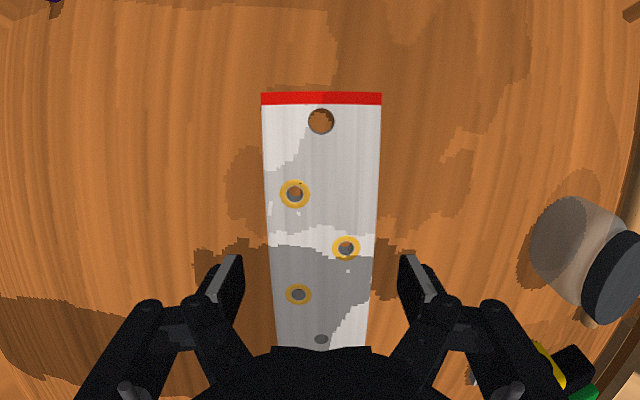

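The plate is centred between the fingers, with the big hole at (321,121) and the small one at (321,339). I descend with the gap narrowed and watch the force.

send_rows --targets '[[72,[0,0,0.2],0],[72,[0,0,0.2],0],[72,[0,0,0.1],0],[72,[0,0,0.06],0],[72,[0,0,0],0],[72,[0,0,0],0]]'

```text
time_s: 11.4
eef_pos: [514.7, 40.9, -3.2]
tool_rot: [-0.0, 0.664, 0.748, -0.0]
ft_force: [-0.1, -0.2, -0.1]
finger_gap: 71.8
grasp_force: 0.0
```

send_rows --targets '[[72,[0,0,0.03],0],[40,[0,0,0],0],[40,[0,0,0],0],[40,[0,0,0],0],[40,[0,0,0],0],[40,[0,0,0],0]]'

```text
time_s: 12.0
eef_pos: [515.0, 40.9, -4.1]
tool_rot: [0.0, 0.664, 0.748, 0.0]
ft_force: [-1.0, -0.5, 5.0]
finger_gap: 58.7
grasp_force: 65.5
```

send_rows --targets '[[40,[0,0,-0.2],0],[40,[0,0,-0.5],0],[40,[0,0,-0.7],0],[40,[0,0,-0.5],0],[40,[0,0,-0.2],0],[40,[0,0,0],0]]'

```text
time_s: 12.6
eef_pos: [515.7, 41.0, 101.6]
tool_rot: [0.001, 0.664, 0.748, 0.001]
ft_force: [1.3, -0.1, -2.8]
finger_gap: 58.6
grasp_force: 65.6
```

```bash
cat > inhand.py <<'E'
from h import *
from workcell import get_obs,viewer
def ell(d,box):
    "hole rim on the top face: dark/brown blob inside bright plate -> ellipse centre"
    u0,v0,u1,v1=box;i=d["image"][v0:v1,u0:u1].astype(int);return i
o=get_obs();d=viewer.read_camera("wrist");cv2.imwrite("pics/w6.png",d["image"]);pickle.dump((o,d),open("d6.pkl","wb"))
print(o["eef_pos"],yaw(o["tool_rot"]),o["finger_gap"],o["grasp_force"],o["time_s"])
g=cv2.cvtColor(d["image"],cv2.COLOR_BGR2GRAY)
print(g[104:140:2,302:344:2]);print(g[328:350:2,308:336:2])
E
python3 inhand.py
python3 - <<'E'
from h import *
from workcell import get_obs
o=get_obs();
for r in plan(o,[496.7,-256,o["eef_pos"][2]],9.74,9): print(r)
E
```

```text
[515.71283124  40.95630736 101.61165994] 6.801168693249778 58.55926243403268 65.57677030563354 12.6
[[ 70  68  61  74  67  78  69  67  61  58  63  59  60  64  65  60  61  62
   60  63  53]
 [188 201 197 189 190 190 188 197 177 178 173 172 176 174 176 177 182 177
  181 178 174]
 [209 216 212 205 202 189 180 180 186 183 182 183 187 187 187 187 187 190
  188 188 194]
 [213 214 208 200 203 183 186 190 190 141 167 192 188 185 188 188 186 183
  185 187 189]
 [209 211 209 203 208 185 126 106 102 108 100  96 111 131 194 188 188 188
  186 186 191]
 [211 208 210 209 151  93 107 105 106 104 106 101  96  93 113 172 190 184
  180 182 192]
 [209 213 211 139 103 101 109 107 104 110 104  99  97  97  97 102 182 186
  182 187 188]
 [214 212 204  97 102 108 107 104 110 108 102  99  98  94 101 104 137 189
  184 184 189]
 [210 218 113 107 106 103 109 101 104 110 108  95  97  98 100 104  96 157
  182 182 186]
 [207 199  86 107 104 104 103 103 111 108 101  98  92  99 103 104 103 114
  186 183 189]
 [211 159 102 107 101 100 103 106 111 109 107  96  95  99 105 103 104 103
  193 182 190]
 [211 145 105 114 108
[... 945 characters left out ...]
22 123 123]
 [127 130 129 128 119 119 122 118 119 114 119 124 118 119]
 [124 127 131 133 123 121 125 124 114 121 119 120 123 124]
 [125 128 126 126 124 117 118 123 115 117 124 124 121 121]
 [125 127 125 129 123 121 118 121 119 122 121 120 118 124]
 [118 126 132 131 118 116 120 122 122 120 124 129 121 113]]
[[-0.65, -0.118, -0.0], np.float64(-0.33)]
[[-0.65, -0.122, -0.0], np.float64(-0.33)]
[[-0.649, -0.125, -0.0], np.float64(-0.33)]
[[-0.648, -0.129, -0.0], np.float64(-0.33)]
[[-0.648, -0.133, -0.0], np.float64(-0.33)]
[[-0.647, -0.136, -0.0], np.float64(-0.33)]
[[-0.646, -0.14, -0.0], np.float64(-0.33)]
[[-0.645, -0.144, -0.0], np.float64(-0.33)]
[[-0.644, -0.148, -0.0], np.float64(-0.33)]
```

```bash
cat > hh.py <<'E'
from h import *
def meas(o,d,zt):
    "tool-frame measurement of the in-hand plate; zt = tool z of top face (mm ahead of TCP, negative = behind)"
    I={"eef_pos":np.zeros(3),"tool_rot":[1,0,0,0]};im=d["image"].astype(int);g=im.max(2)
    b=(g[90:165,290:355]<158).astype(np.uint8)
    b[im[90:165,290:355,2]-im[90:165,290:355,1]>110]=0
    k,l,st,c=cv2.connectedComponentsWithStats(b)
    best=min((i for i in range(1,k) if st[i,4]>200 and st[i,1]>0 and st[i,0]>0),key=lambda i:abs(c[i][0]-31)+abs(c[i][1]-35))
    cn,_=cv2.findContours((l==best).astype(np.uint8),cv2.RETR_EXTERNAL,cv2.CHAIN_APPROX_NONE)
    pts=cn[0][:,0]+[290,90];W=np.array([at(d,p,zt,I)[:2] for p in cv2.convexHull(pts)[:,0]])
    W=np.array([at(d,p,zt,I)[:2] for p in pts]);(cx,cy),r=cv2.minEnclosingCircle(W.astype(np.float32))
    return st[best],(cx,cy),r,I
def edges(o,d,zt,I):
    im=d["image"].astype(int);s=((im.max(2)-im.min(2))<30)&(im.max(2)>100);E=[]
    for r in range(145,240,4):
        c=np.where(s[r,220:420])[0]+220
        E.append([*at(d,(c.min()-.5,r),zt,I)[:2],*at(d,(c.max()+.5,r),zt,I)[:2]])
    E=np.array(E);out=[]
    for k in(0,2):
        p=np.polyfit(E[:,k],E[:,k+1],1);q=np.abs(np.polyval(p,E[:,k])-E[:,k+1])<1.5;p=np.polyfit(E[q,k],E[q,k+1],1);out.append((np.degrees(np.arctan(p[0])),p[1],q.sum()))
    return out
E
python3 - <<'E'
from hh import *
o,d=pickle.load(open("d6.pkl","rb"));zt=-(12+4.1)
s,c,r,I=meas(o,d,zt);print(s,c,r);print(edges(o,d,zt,I))
print(c[0]*np.array([0,0]))
# pins (from d4) in d4 tool frame
o4,d4=pickle.load(open("d4.pkl","rb"));Rt=rq(o4["tool_rot"])
for P in([484.997,-188.898,38],[508.469,-325.678,38]):print((Rt.T@(np.array(P)-o4["eef_pos"])).round(2))
E
```

```text
[ 14  21  34  33 831] (71.18817138671875, -1.0981402397155762) 6.761923313140869
[(np.float64(0.3796883372482705), np.float64(-30.873373196880383), np.int64(24)), (np.float64(-0.12534994893697463), np.float64(28.340355672749823), np.int64(24))]
[0. 0.]
[71.66 -0.33 89.77]
[-66.95   6.61  89.68]
```

```bash
cat >> h.py <<'E'
def tcp_goal(pin,hole,w):
    a=np.radians(w);ty=np.array([np.cos(a),np.sin(a)]);tx=np.array([-np.sin(a),np.cos(a)])
    return np.array(pin)-tx*hole[0]-ty*hole[1]
E
python3 - <<'E'
from h import *
from workcell import get_obs
o=get_obs();w=9.85;g=tcp_goal((485,-188.9),(71.19,-1.1),w);print(g, rq(o["tool_rot"])[:,0])
for r in plan(o,[*g,80],w,10): print(r)
E
```

```text
[ 498.26221297 -258.85241102] [-1.18485081e-01  9.92955832e-01 -1.61206678e-05]
[[-0.591, -0.104, 0.04], np.float64(-0.3)]
[[-0.591, -0.107, 0.04], np.float64(-0.3)]
[[-0.59, -0.11, 0.041], np.float64(-0.3)]
[[-0.59, -0.113, 0.04], np.float64(-0.3)]
[[-0.589, -0.116, 0.041], np.float64(-0.3)]
[[-0.589, -0.119, 0.04], np.float64(-0.3)]
[[-0.588, -0.122, 0.041], np.float64(-0.3)]
[[-0.587, -0.125, 0.04], np.float64(-0.3)]
[[-0.587, -0.128, 0.041], np.float64(-0.3)]
[[-0.585, -0.131, 0.04], np.float64(-0.3)]
```

send_rows --targets '[[40,[-0.3,-0.08,0],-0.3],[40,[-0.5,-0.1,0],-0.3],[40,[-0.6,-0.11,0],-0.3],[40,[-0.65,-0.11,0],-0.3],[40,[-0.65,-0.12,0],-0.3],[40,[-0.65,-0.12,0],-0.3],[40,[-0.65,-0.12,0],-0.3],[40,[-0.65,-0.12,0],-0.3],[40,[-0.6,-0.12,0],-0.3],[40,[-0.4,-0.12,0],-0.3]]'

```text
time_s: 13.65
eef_pos: [498.2, -248.2, 98.0]
tool_rot: [-0.001, 0.645, 0.765, -0.001]
ft_force: [1.3, 0.7, -3.5]
finger_gap: 58.2
grasp_force: 65.5
```

send_rows --targets '[[40,[-0.24,-0.05,0.2],0],[40,[0,0,0.2],0],[40,[0,0,0],0],[40,[0,0,0],0],[40,[0,0,0],0]]'

```text
time_s: 14.15
eef_pos: [499.3, -257.9, 80.2]
tool_rot: [-0.0, 0.644, 0.765, 0.0]
ft_force: [0.1, -0.7, -2.8]
finger_gap: 58.4
grasp_force: 65.5
```

```bash
python3 - <<'E'
from hh import *
from workcell import get_obs,viewer
o=get_obs();d=viewer.read_camera("wrist");pickle.dump((o,d),open("d7.pkl","wb"))
print(o["eef_pos"],yaw(o["tool_rot"]),o["time_s"])
im=d["image"]
cv2.imwrite("pics/w7.png",np.hstack([cv2.resize(im[90:160,280:370],None,fx=4,fy=4,interpolation=cv2.INTER_CUBIC),cv2.resize(im[60:410,200:510],(310,280))]))
E
```

```text
[ 499.27747916 -257.87192759   80.19092138] 9.886589818898065 14.15
```

View pics/w7.png

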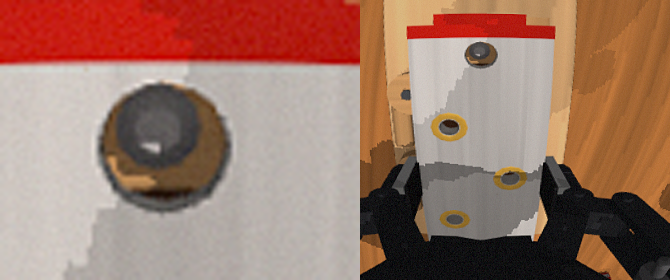

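Through the hole the big pin shows at crop (158,125), inside the hole rim centred near crop (165,145). I compute the residual offset at the same depth scale.

```bash
python3 - <<'E'
from hh import *
from workcell import get_obs
from scipy.optimize import minimize
o,d=pickle.load(open("d7.pkl","rb"));im=d["image"]
f=lambda x,y:(x/4-.375+280,y/4-.375+90)
zt=-16.1
I={"eef_pos":np.zeros(3),"tool_rot":[1,0,0,0]}
s,c,r,_=meas(o,d,zt);print("hole tool",c,r,s)
print("hole by eye",at(d,f(165,146),zt,I)[:2],"rim L,R",at(d,f(99,145),zt,I)[:2],at(d,f(231,145),zt,I)[:2],"top,bot",at(d,f(165,81),zt,I)[:2],at(d,f(165,211),zt,I)[:2])
zp=o["eef_pos"][2]
print("pin tool (z50)",at(d,f(158,125),zp-50,I)[:2],"top disc z56",at(d,f(153,127),zp-56,I)[:2])
print(edges(o,d,zt,I))
a=at(d,f(158,125),50,o);print("pin world",a)
E
```

```text
hole tool (71.4655532836914, -0.98539137840271) 6.806562423706055 [ 14  21  34  33 830]
hole by eye [71.61590964 -0.9510973 ] rim L,R [71.74371954 -7.56741651] [71.74782766  5.6651853 ] top,bot [78.18944311 -0.95260008] [64.98789369 -0.94938074]
pin tool (z50) [70.89488682 -1.90723263] top disc z56 [70.9970801  -2.53504775]
[(np.float64(0.6339703874166005), np.float64(-31.186157376664852), np.int64(24)), (np.float64(-0.12858771569538227), np.float64(28.41036381248043), np.int64(24))]
pin world [ 485.21813242 -188.34740046   50.        ]
```

send_rows --targets '[[40,[-0.012,-0.015,0.2],0],[40,[0,0,0.2],0],[40,[0,0,0.06],0],[40,[0,0,0],0],[40,[0,0,0],0]]'

```text
time_s: 14.7
eef_pos: [498.4, -259.6, 57.2]
tool_rot: [-0.0, 0.644, 0.765, -0.0]
ft_force: [-0.0, 0.4, -3.0]
finger_gap: 58.5
grasp_force: 65.4
```

```bash
python3 - <<'E'
from hh import *
from workcell import get_obs,viewer
o=get_obs();d=viewer.read_camera("wrist");pickle.dump((o,d),open("d8.pkl","wb"))
print(o["eef_pos"],yaw(o["tool_rot"]),o["time_s"],o["ft_force"])
s,c,r,I=meas(o,d,-16.1);print("hole",c,r,s)
i=d["image"][108:148,300:344].astype(int);sat=i.max(2)-i.min(2);v=i.max(2)
print('\n'.join(''.join('W' if v[a,b]>160 and sat[a,b]<30 else '#' if sat[a,b]<32 else '.' for b in range(44)) for a in range(40)))
E
```

```text
[ 498.41312675 -259.64482763   57.15762178] 9.799792128991845 14.7 [-0.00313649  0.38657758 -3.04845573]
hole (71.46432495117188, -0.9865196943283081) 6.806570053100586 [ 14  20  34  34 756]
WWWWWWWWWWWWWWWWWWWWWWWWWWWWWWWWWWWWWWWWWWWW
WWWWWWWWWWWWWWWWWWWWWWWWWWWWWWWWWWWWWWWWWWWW
WWWWWWWWWWWWWWWWWWWW#WWWWWWWWWWWWWWWWWWWWWWW
WWWWWWWWWWWWWWWW##########WWWWWWWWWWWWWWWWWW
WWWWWWWWWWWWW################WWWWWWWWWWWWWWW
WWWWWWWWWWWW###################WWWWWWWWWWWWW
WWWWWWWWWW######################WWWWWWWWWWWW
WWWWWWWWW..######################WWWWWWWWWWW
WWWWWWWW#.#######################.WWWWWWWWWW
WWWWWWWW..#######################.WWWWWWWWWW
WWWWWWW#..######WWWWWWW##########..WWWWWWWWW
WWWWWWW..#######WWWWWWW##########..##WWWWWWW
WWWWWW#..########WWWWWW###########.##WWWWWWW
WWWWW#...#######WW#WWWW###########..#WWWWWWW
WWWWW#...######WWWWW#WWW##########..#WWWWWWW
WWWWW#...#######WWWWW#WWWW#######...##WWWWWW
WWWW##....######WWWWWWWWWWW######...##WWWWWW
WWWW##....#######WWWWWWWWWW######...##WWWWWW
WWWW#.....########WWWWWWWW#######...##WWWWWW
WWWW#......########WWWWWW#######....##WWWWWW
WWWW##...
[... 190 characters left out ...]
########.......###WWWWWWW
WWWWWW##............###..........####WWWWWWW
WWWWWW###........................###WWWWWWWW
WWWWWWW###......................####WWWWWWWW
WWWWWWWW##....................#####WWWWWWWWW
WWWWWWWW####.................#####WWWWWWWWWW
WWWWWWWWW####...............#####WWWWWWWWWWW
WWWWWWWWWW######........#########WWWWWWWWWWW
WWWWWWWWWWW####################WWWWWWWWWWWWW
WWWWWWWWWWWWW#################WWWWWWWWWWWWWW
WWWWWWWWWWWWWWW###########WWWWWWWWWWWWWWWWWW
WWWWWWWWWWWWWWWWWWW#####WWWWWWWWWWWWWWWWWWWW
WWWWWWWWWWWWWWWWWWWWWWWWWWWWWWWWWWWWWWWWWWWW
WWWWWWWWWWWWWWWWWWWWWWWWWWWWWWWWWWWWWWWWWWWW
WWWWWWWWWWWWWWWWWWWWWWWWWWWWWWWWWWWWWWWWWWWW
WWWWWWWWWWWWWWWWWWWWWWWWWWWWWWWWWWWWWWWWWWWW
```

```bash
python3 - <<'E'
from hh import *
o,d=pickle.load(open("d8.pkl","rb"));I={"eef_pos":np.zeros(3),"tool_rot":[1,0,0,0]};z=o["eef_pos"][2]
print(at(d,(321.1,120.4),z-50,I)[:2],at(d,(320.5,126),-16.1,I)[:2])
print(edges(o,d,-16.1,I))
E
```

```text
[72.53926214 -0.84467461] [71.66538385 -1.10248356]
[(np.float64(0.12438471925509699), np.float64(-30.66237864632441), np.int64(24)), (np.float64(0.0564600015174326), np.float64(28.320833853032493), np.int64(24))]
```

send_rows --targets '[[40,[0.02,0.005,0.04],0],[40,[0,0,0.06],0],[40,[0,0,0.06],0],[40,[0,0,0.06],0],[40,[0,0,0],0]]'

```text
time_s: 15.25
eef_pos: [498.2, -258.4, 45.7]
tool_rot: [-0.0, 0.644, 0.765, -0.0]
ft_force: [0.4, -0.1, -3.2]
finger_gap: 58.5
grasp_force: 65.5
```

send_rows --targets '[[40,[0,0,0.06],0],[40,[0,0,0.06],0],[40,[0,0,0.05],0],[40,[0,0,0.03],0],[40,[0,0,0],0]]'

```text
time_s: 15.75
eef_pos: [498.4, -258.5, 36.0]
tool_rot: [-0.0, 0.644, 0.765, -0.0]
ft_force: [0.4, -0.1, -3.4]
finger_gap: 58.3
grasp_force: 65.5
```

send_rows --targets '[[40,[0,0,0.03],0],[40,[0,0,0.02],0],[40,[0,0,0.02],0],[40,[0,0,0],0]]'

```text
time_s: 16.15
eef_pos: [498.7, -258.7, 33.9]
tool_rot: [0.0, 0.644, 0.765, 0.0]
ft_force: [-3.3, 1.5, 7.1]
finger_gap: 58.3
grasp_force: 66.6
```

Contact came at exactly the height expected for a flush plate. I press slightly more, then release and back off.

send_rows --targets '[[40,[0,0,0.02],0],[40,[0,0,0.01],0],[40,[0,0,0],0],[40,[0,0,0],0]]'

```text
time_s: 16.55
eef_pos: [498.7, -258.7, 33.8]
tool_rot: [0.001, 0.644, 0.765, 0.0]
ft_force: [-6.8, 3.8, 21.3]
finger_gap: 58.0
grasp_force: 68.1
```

send_rows --targets '[[72,[0,0,0],0],[72,[0,0,0],0],[72,[0,0,0],0],[72,[0,0,0],0],[72,[0,0,-0.1],0],[72,[0,0,-0.4],0],[72,[0,0,-0.6],0],[72,[0,0,-0.6],0],[72,[0,0,0],0],[72,[0,0,0],0]]'

```text
time_s: 17.55
eef_pos: [499.2, -259.0, 117.1]
tool_rot: [0.001, 0.644, 0.765, 0.0]
ft_force: [0.4, -0.2, -0.7]
finger_gap: 72.0
grasp_force: 0.0
```

```bash
python3 - <<'E'
from hh import *
from workcell import get_obs,viewer
o=get_obs();d=viewer.read_camera("wrist");s=viewer.read_camera("scene");pickle.dump((o,d,s),open("d9.pkl","wb"))
print(o["eef_pos"],o["ft_force"],o["finger_gap"],o["time_s"])
w=d["image"][40:390,180:500];t=cv2.resize(s["image"][210:285,145:255],None,fx=4.2,fy=4.2,interpolation=cv2.INTER_CUBIC)
c=np.zeros((350,320+t.shape[1],3),np.uint8);c[:,:320]=w;c[:t.shape[0],320:]=t;cv2.imwrite("pics/fin.png",c)
E
```

```text
[ 499.2257975  -258.96459184  117.11831093] [ 0.39849048 -0.17213242 -0.74257252] 72.04243108460966 17.55
```

View pics/fin.png

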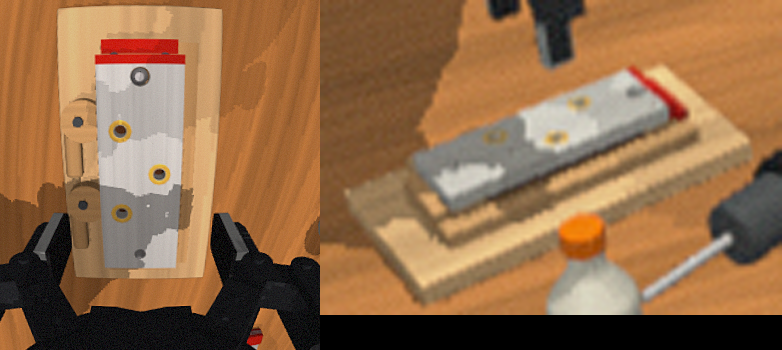

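The final view shows the plate lying flat on the bed with its red end next to the red block. The big pin is in its hole at crop (140,76), and the small one at (140,254). The gripper is clear, so I hand in.

```bash
python3 -c "
from workcell import ctrl
print(ctrl.hand_in())"
```

```text
the job is handed in; nothing more can be done
None
```

The drill plate is fitted over both locating pins, red end over the red block and flush on the drawer front; it is released and the job was handed in at about 18 s, with no verdict returned.

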